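Extend the short telescopic leg of a work stand to its next hole

TASK

Two telescopic legs of a work stand are clamped on the bench, and one is set one hole shorter than the other. Squeeze the collar of the short leg so that its sprung button goes in, slide collar and tube away from the clamp to the next hole so that it matches its mate, and let go so that the button pops back out. Leave the other leg as it is.

Things in the scene. Friction and masses are not known exactly. Their poses are not given: they have to be found in the camera images.
- short_leg: Grey base plate 340 x 90 x 12 mm under the leg set one hole short; origin on the bench under hole 2, x towards the leg's foot. Level 20 mm square steel tube, axis 70 mm above bench, with 3 holes 60 mm apart, held by a dark clamp (30 mm long, 117 mm high with its black knob) centred at x -115 mm. Saddle at x +155 mm, 72 mm high. Collar, 26 mm aluminium tube and rubber foot slide on it.
- short_collar (a point): Centre of its black collar: 50 mm along the tube, 36 mm wide, 36 mm high, 52 to 88 mm above bench. x: along the tube to the foot (lengthens the leg); y: to the button; z up. Steel button, 18 mm across, mid +y side, stands 14 mm out (4 mm pressed); the -y side is flat. Squeeze across y: 50 mm wide over the button, 40 mm squeezed. Starts with 75 mm of bare tube between clamp and collar.
- mate_collar (a point): Centre of the collar of the other leg, of the same make and axes, already in hole 3 with 135 mm of bare tube between clamp and collar. Leave it alone. The two legs lie side by side with their feet away from the robot; either may be on the left.
- short_tube (a joint): Slide of the short leg's collar and tube (m): -0.06 = hole 1, 0 = hole 2 (start), 0.06 = hole 3, the last (wanted); stopped at 0.064. About 2.5 N of friction once the button is in; 1 mm of play in a hole. Let go within about 8 mm of a hole, the catch draws it in.
- short_button (a joint): Travel of the short leg's button into its collar (m): 0 = fully out, caught in a hole; 0.01 = pressed to its stop. The tube is free from about 0.0075. Spring force 5 N at 0, 10 N at 0.01. Let go between two holes, it stays in at about 0.0075.

How it is judged:
By the outcome, as a careful person would: the job done as asked, in the order asked, and still so for the second after the job is handed in, with the robot touching nothing.
It also fails if it takes over 32 s, if anything falls off the work surface, if the arm or the gripper's body presses on something with over 40 N, if the wrist force passes 120 N, or if a joint passes its speed limit or range.

ROBOT

A 6-joint arm with a two-finger parallel gripper is mounted at the origin on the work surface. World frame = base frame: x ahead of the robot, y to its left, z up, the work surface at z = 0. Lengths are in m, angles in rad, forces in N, time in s.
With the tool pointing down it reaches from about 0.3 to 0.775 m from the base axis. Payload 14.6 kg.
Tool frame: the origin (TCP) lies at the centre of the arm's flange, where the gripper is bolted on; the fingertips stand 199 mm ahead of it and the grasp point (between the pads) lies ctrl.tcp_to_grasp ahead of it (ctrl.tcp_to_grasp is the distance from the TCP to the grasp point, in m); z points along the fingers, y is the line along which they close (so a half turn about z gives the same grasp; the last joint's range is limited). The gripper opens to 94 mm and grips with 3 to 60 N. Pads are 16 mm wide; open, the fingers measure 119 mm over their backs; the gripper's body (75 mm by 177 mm) begins 78 mm behind the grasp point.
Start: joints at [-1.18, 0.3, 1.521, -0, 1.321, -0.067], TCP at [0.243, -0.493, 0.405] pointing down, gripper open.
Joint ranges: [-3.03, 3.03], [-0.79, 2.21], [0.23, 2.52], [-1.04, 4.18], [0, 3.07], [-2.55, 2.55]. Speed limits (rad/s): [2.22, 2.22, 2.57, 3.14, 3.14, 3.14].

INTERFACE

Orientations are given as [roll, pitch, yaw] about the fixed x, y, z axes, in that order (R = Rz(yaw) Ry(pitch) Rx(roll)).
In Python, from station import ctrl gives the robot as it stands. The module is installed in compiled form; this text tells all that it offers.
- The arm moves only by the shell command python3 -m jog 'ROWS' [OPENING] [FORCE]. ROWS is JSON, a list of rows, each a list of 6 numbers: the shift along the tool's x, y, z in cm, then the turn, a rotation vector about the tool's x, y, z in rad. In form: [[tx, ty, tz, ax, ay, az], ...]. A call has 1 to 8 rows; each row is the pose to reach, as a shift and turn from the pose commanded when the call began, along the tool's axes at that moment; what a row does not reach only later rows make up. A row lasts 1/10 s, in which the tool goes at most 50 mm and 8.59 degrees, less where a joint would pass 70% of its speed; a pose out of reach is approached as far as the arm can. A call with a gripper value outside its range is refused whole. OPENING is the opening in per cent of the stroke, from 0 (shut) to 100 (fully open), set as the call begins (- or left out, the last holds). The fingers move at their own pace and stop on an object; FORCE is the grip in N (left out, the last holds). Time passes only in rows, so rows that repeat a pose let the fingers close. It gives the time, the measured TCP pose, the force, the opening and the grip force at its end, in the units of the state.
- ctrl.get_obs(): the state, without advancing time (a new reading comes with each control period).
- ctrl.camera(name): name is "side" or "top"; returns a dict with "img" (384x512x3 uint8, blue, green, red), "intrinsics" (3x3 intrinsics, pixels), "k1" (the pictures are not rectified: a ray, as slopes to the right and down, at radius r is drawn at 1 + k1 r^2 times it, then the intrinsics apply), "R" (3x3) and "t" (3): a world point X has camera coordinates R X + t. Camera axes: x right, y down, z forward; pixel columns grow to the right and rows downward; lengths in m; the calibration is good to about 2 mm. A picture is of the moment at which its call begins. There is no depth.
- ctrl.hand_in(): hands the job in; it is judged then, once.
The state is a dict: "time_s": time; "qpos": joint angles; "joint_vel": joint speeds; "tau": joint torques, N m; "ee_pos": TCP position; "eef_rot": TCP orientation; "force": force on the tool from outside, world axes, zero at the start; "moment": the same for the moment, N m; "grip_width": finger opening in m; "grip_force": force on a finger pad.
Only numpy, scipy, OpenCV 4.12 (cv2) and the standard library are available. Lean on these libraries where they do the work, as an engineer would, in place of code of your own. Each camera call takes 0.05 s, during which the arm holds its last target. There are 200 camera calls.

## Working session

There is one attempt and no reset: what is moved stays moved. The work goes in short steps, Python scripts to look and compute and a shell command to move; the robot and the scene stay as the last step left them, time stands still between calls to the robot, and variables do not carry over. Pictures are saved under pics/ and viewed, at most 10 in all, crops included, and the job is handed in when it is done.

```bash
mkdir -p pics; cat > h.py <<'E'
import numpy as np, cv2
from station import ctrl
def ray(c,u,v):
    K=np.array(c["intrinsics"],float)
    p=cv2.undistortPoints(np.array([[[u,v]]],float),K,np.array([c["k1"],0,0,0,0],float))[0,0]
    # model: drawn = (1+k1 r^2) * slope -> same as OpenCV
    R=np.array(c["R"]);t=np.array(c["t"])
    return -R.T@t, R.T@np.array([p[0],p[1],1])
def onz(c,u,v,z):
    o,d=ray(c,u,v); return o+d*(z-o[2])/d[2]
def proj(c,X):
    K=np.array(c["intrinsics"],float)
    return cv2.projectPoints(np.array([X],float),cv2.Rodrigues(np.array(c["R"]))[0],np.array(c["t"],float),K,np.array([c["k1"],0,0,0,0],float))[0][0,0]
E
python3 - <<'E'
from h import *
for n in("top","side"):
    c=ctrl.camera(n);cv2.imwrite(f"pics/{n}0.png",c["img"])
    print(n,np.round(-np.array(c["R"]).T@np.array(c["t"]),3),np.round(c["R"],2).tolist(),np.array(c["intrinsics"])[0,0],c["k1"])
o=ctrl.get_obs();print(o);print(ctrl.tcp_to_grasp)
E
```

```text
top [ 0.392 -0.021  0.72 ] [[0.05, -1.0, 0.0], [-0.98, -0.05, -0.21], [0.21, 0.01, -0.98]] 360.02921182740783 -0.11564878395697584
side [0.126 0.627 0.83 ] [[-0.86, -0.5, -0.01], [-0.35, 0.62, -0.7], [0.36, -0.6, -0.71]] 484.7655705348528 -0.19612831426517063
{'time_s': 0.1, 'qpos': array([-1.17959806e+00,  3.00450923e-01,  1.52150006e+00, -3.25344670e-05,
        1.32075067e+00, -6.65839304e-02]), 'joint_vel': array([-0.00042083, -0.00122798, -0.00183119,  0.00060057, -0.00141162,
       -0.002016  ]), 'tau': array([ 1.87410777e-03, -5.32638073e+01, -3.53279829e+01,  7.09787942e-02,
        2.34825670e-02, -4.48585536e-05]), 'ee_pos': array([ 0.24307266, -0.49334702,  0.40413156]), 'eef_rot': array([-3.14048401e+00, -4.23432982e-05,  4.57790245e-01]), 'force': array([ 0.42608788,  0.29057621, -0.06473263]), 'moment': array([ 0.01587777,  0.01615483, -0.00974963]), 'grip_force': 0.0, 'grip_width': 0.09388042456154198}
0.1804
```

View pics/top0.png

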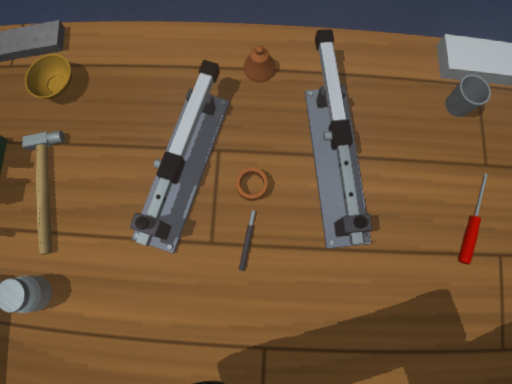

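View pics/side0.png

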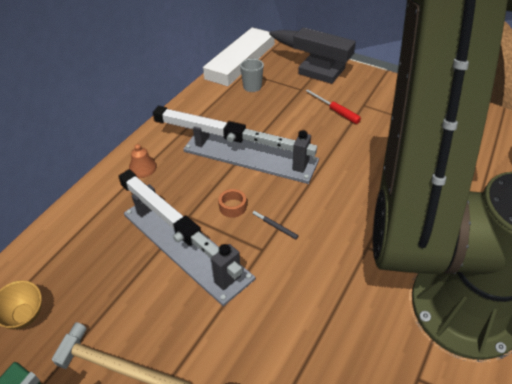

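The left leg in the top view (collar about (170,167), clamp about (150,225)) has the shorter bare tube, so it is the short one. Its button faces left at about (158,163). The right collar, at about (340,132), is the mate.

```bash
python3 - <<'E'
from h import *
c=ctrl.camera("top");im=c["img"]
cv2.imwrite("pics/crop1.png",cv2.resize(im[50:260,120:240],None,fx=4.5,fy=2.8,interpolation=cv2.INTER_CUBIC) if 0 else cv2.resize(im[55:250,120:240],None,fx=3,fy=3,interpolation=cv2.INTER_CUBIC))
g=im.max(2)
m=(g<60).astype(np.uint8); m[:, :120]=0;m[:,240:]=0;m[260:]=0;m[:50]=0
n,l,s,ce=cv2.connectedComponentsWithStats(m)
for i in range(1,n):
    if s[i,4]>40: print(s[i],ce[i],onz(c,*ce[i],.085))
w=(im.min(2)>150).astype(np.uint8);w[:, :120]=0;w[:,240:]=0;w[200:]=0
n,l,s,ce=cv2.connectedComponentsWithStats(w)
for i in range(1,n):
    if s[i,4]>100:
        ys,xs=np.where(l==i);P=np.array([onz(c,x,y,.083)[:2] for x,y in zip(xs,ys)])
        f=cv2.fitLine(P.astype(np.float32),cv2.DIST_L2,0,.001,.001).ravel();print("tube",s[i],f,np.arctan2(f[1],f[0]))
E
```

```text
[200  61  19  21 234] [209.85042735  69.03846154] [0.7695181  0.09965312 0.085     ]
[203  97  13  18 139] [209.49640288 107.1942446 ] [0.68713421 0.09290397 0.085     ]
[157 152  28  32 579] [171.07426598 167.04145078] [0.564886   0.15389936 0.085     ]
[135 216  23  14 216] [144.99537037 222.37962963] [0.46019777 0.19083684 0.085     ]
[155 221  16  19 200] [162.76 230.25] [0.44800216 0.15701201 0.085     ]
tube [ 169   74   42   81 1008] [ 0.96672624 -0.2558132   0.6725937   0.1306525 ] -0.2586888
```

View pics/crop1.png

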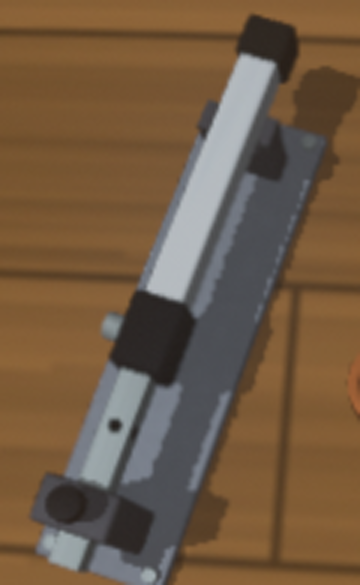

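The crop shows the collar's top face centred at about (169,166) in the full image, with the button on the +y side at about (157,163). One hole is visible on the bare tube. Next I refine the yaw and centre from the tube's top edges and the side view.

```bash
python3 - <<'E'
from h import *
c=ctrl.camera("top");im=c["img"]
for a,b in (((201,73.3),(170,150)),((212.7,76.7),(181.7,155))):
    A=onz(c,*a,.083);B=onz(c,*b,.083);d=A-B;print(A,B,np.arctan2(d[1],d[0]))
C=onz(c,169.3,165.7,.088);print("coll",C)
print("btn",onz(c,157.5,163,.070))
s=ctrl.camera("side")
y=-.26;ax=np.array([np.cos(y),np.sin(y)]);ay=np.array([-ax[1],ax[0]])
def ov(C,y):
    ax=np.array([np.cos(y),np.sin(y),0]);ay=np.array([-ax[1],ax[0],0]);O=np.array([C[0],C[1],0])
    outs=[]
    for cc,(x0,x1,y0,y1) in((c,(120,240,55,250)),(s,(110,260,160,300))):
        I=cc["img"][y0:y1,x0:x1].copy();k=3;I=cv2.resize(I,None,fx=k,fy=k)
        for P in [O+sx*.025*ax+sy*.018*ay+np.array([0,0,z]) for sx in(-1,1) for sy in(-1,1) for z in(.052,.088)]+[O+.032*ay+[0,0,.07],O-.1*ax+[0,0,.08],O+.16*ax+[0,0,.083]]+[O-.115*ax+[0,0,.117]]:
            u,v=proj(cc,P);cv2.circle(I,(int((u-x0+.5)*k),int((v-y0+.5)*k)),2,(0,0,255),-1)
        outs.append(I)
    h=max(i.shape[0] for i in outs)
    return np.hstack([cv2.copyMakeBorder(i,0,h-i.shape[0],0,0,0) for i in outs])[:600,:800]
o=ov(C,-.27);print(o.shape);cv2.imwrite("pics/ov.png",o)
E
```

```text
[0.76050459 0.1167594  0.083     ] [0.59832177 0.16008201 0.083     ] -0.2610275069413727
[0.75384886 0.09282771 0.083     ] [0.58955569 0.13694247 0.083     ] -0.2623248753603127
coll [0.56646492 0.15665178 0.088     ]
btn [0.5756792  0.18500655 0.07      ]
(585, 800, 3)
```

View pics/ov.png

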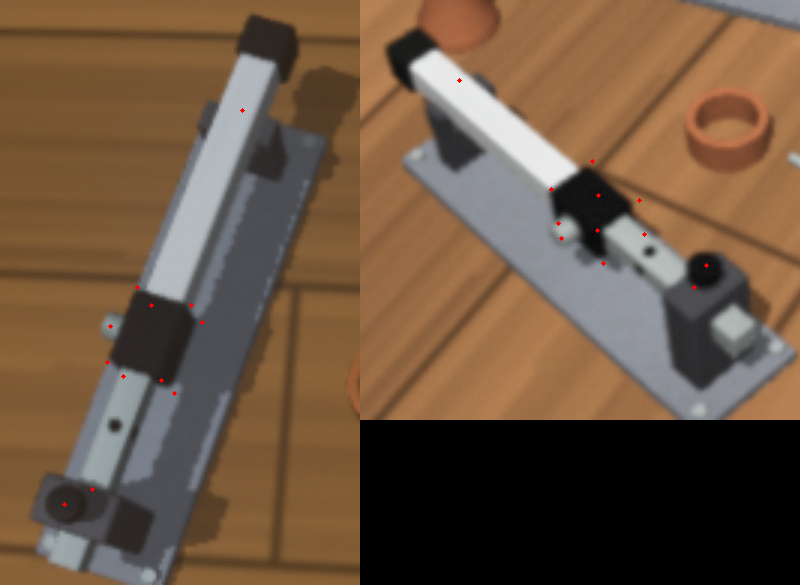

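```bash
python3 -m jog '[[58,-44.1,0,0,0,0.72],[58,-44.1,0,0,0,0.72],[58,-44.1,0,0,0,0.72],[58,-44.1,0,0,0,0.72],[58,-44.1,0,0,0,0.72],[58,-44.1,0,0,0,0.72],[58,-44.1,0,0,0,0.72],[58,-44.1,0,0,0,0.72]]' 100 25
cat > d.py <<'E'
from h import *
from scipy.spatial.transform import Rotation as Ro
import sys
# leg frame: C centre, yaw; goal offset (leg x,y) and grasp height
C=np.array([.566,.157]);y=-.262
gx,gy,gz=map(float,sys.argv[1:4])
o=ctrl.get_obs();R=Ro.from_euler('xyz',o["eef_rot"])
ax=np.array([np.cos(y),np.sin(y)]);ay=np.array([-ax[1],ax[0]])
T=np.r_[C+gx*ax+gy*ay,gz+ctrl.tcp_to_grasp]
G=Ro.from_euler('xyz',[np.pi,0,y])
print("shift cm",np.round(R.inv().apply(T-o["ee_pos"])*100,2),"turn",np.round((R.inv()*G).as_rotvec(),3),o["time_s"],np.round(o["qpos"],2),np.round(o["force"],1))
E
python3 d.py 0 .002 .2
```

```text
time_s: 1.05
ee_pos: [0.4142, -0.1508, 0.4049]
eef_rot: [3.142, -0.001, -0.263]
force: [-0.4, -1.0, 0.5]
grip_width: 0.0938
grip_force: 0.0
shift cm [  6.67 -33.86   2.46] turn [ 0.    -0.001 -0.001] 1.05 [-0.43  0.05  1.81  0.    1.28  1.4 ] [-0.4 -1.   0.5]
```

```bash
python3 -m jog '[[6.6,-33.8,2,0,0,0],[6.6,-33.8,2,0,0,0],[6.6,-33.8,2,0,0,0],[6.6,-33.8,2,0,0,0],[6.6,-33.8,2,0,0,0],[6.6,-33.8,2,0,0,0],[6.6,-33.8,2,0,0,0],[6.6,-33.8,2,0,0,0]]'
python3 d.py 0 .002 .07
```

```text
time_s: 1.85
ee_pos: [0.566, 0.1607, 0.3833]
eef_rot: [3.141, 0.001, -0.258]
force: [0.7, -0.6, 0.0]
grip_width: 0.0942
grip_force: 0.0
shift cm [ 0.11  0.15 13.29] turn [0.    0.001 0.004] 1.85 [0.21 0.4  1.43 0.   1.31 2.04] [ 0.7 -0.6  0. ]
```

```bash
python3 -m jog '[[0.1,0,4,0,0,0],[0.1,0,7,0,0,0],[0.1,0,7,0,0,0],[0.1,0,7,0,0,0]]'
python3 d.py 0 .002 .07
python3 - <<'E'
from h import *
c=ctrl.camera("top");s=ctrl.camera("side")
a=cv2.resize(c["img"][80:260,80:260],None,fx=2.2,fy=2.2,interpolation=2);b=cv2.resize(s["img"][130:310,110:290],None,fx=2.2,fy=2.2,interpolation=2)
cv2.imwrite("pics/a.png",np.hstack([a,b]))
E
```

```text
time_s: 2.25
ee_pos: [0.5663, 0.1561, 0.3157]
eef_rot: [-3.142, -0.0, -0.263]
force: [-0.6, -0.0, 0.1]
grip_width: 0.0941
grip_force: 0.0
shift cm [-0.05 -0.28  6.53] turn [-0.    -0.    -0.001] 2.25 [ 0.21  0.47  1.51 -0.    1.17  2.04] [-0.6 -0.   0.1]
```

View pics/a.png

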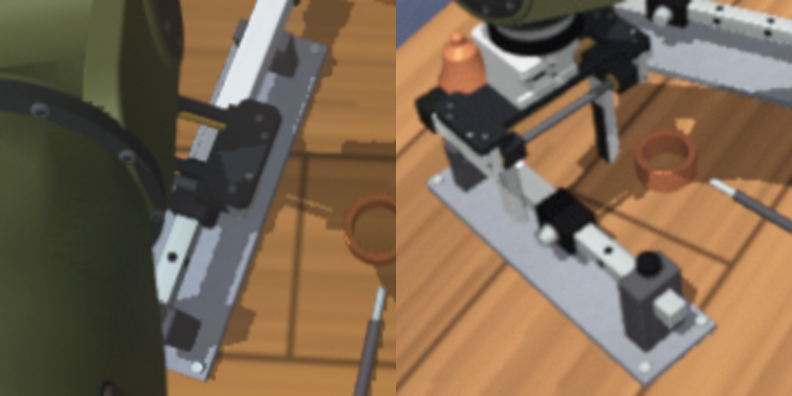

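The picture shows the open gripper above the collar, with one finger on either side of it and aligned with the tube. I descend the rest of the way.

```bash
python3 -m jog '[[0,-0.3,3,0,0,0],[0,-0.3,5,0,0,0],[0,-0.3,6.5,0,0,0],[0,-0.3,6.5,0,0,0],[0,-0.3,6.5,0,0,0]]'
python3 d.py 0 .002 .07
python3 - <<'E'
from h import *
s=ctrl.camera("side")
cv2.imwrite("pics/b.png",cv2.resize(s["img"][140:290,110:310],None,fx=4,fy=4,interpolation=2))
E
```

```text
time_s: 2.85
ee_pos: [0.5672, 0.1593, 0.2509]
eef_rot: [-3.141, -0.001, -0.262]
force: [-0.5, 0.4, 0.3]
grip_width: 0.0942
grip_force: 0.0
shift cm [-0.06  0.05  0.05] turn [-0.001 -0.001 -0.   ] 2.85 [0.21 0.55 1.55 0.   1.04 2.04] [-0.5  0.4  0.3]
```

View pics/b.png

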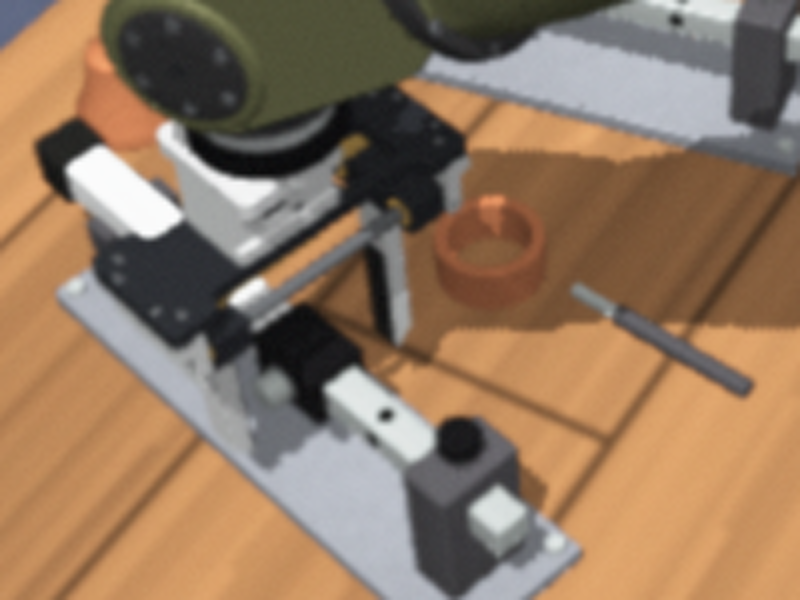

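The fingers straddle the collar. The button shows at about (275,388) in the crop, which is (178.7,237) in the full image. I check its position along the tube by triangulating it before closing.

```bash
python3 - <<'E'
from h import *
c=ctrl.camera("top");s=ctrl.camera("side")
P=[ray(c,120+112/3-.5,55+326/3-.5),ray(s,178.7,237)]
A=sum(np.eye(3)-np.outer(d,d)/(d@d) for o,d in P);b=sum((np.eye(3)-np.outer(d,d)/(d@d))@o for o,d in P)
X=np.linalg.solve(A,b);y=-.262;ax=np.array([np.cos(y),np.sin(y)]);e=X[:2]-[.566,.157]
print(X,"leg x,y",e@ax,e@[-ax[1],ax[0]])
for o,d in P:
    q=(o+d*(.07-o[2])/d[2])[:2]-[.566,.157];print(q@ax,q@[-ax[1],ax[0]])
E
```

```text
[0.572732   0.18425816 0.07461264] leg x,y -0.0005579529824046268 0.028071622659424984
0.0013982500141654728 0.03066493306862021
0.0014496341735874933 0.02568023404901127
```

```bash
python3 -m jog '[[0,0,0,0,0,0],[0,0,0,0,0,0],[0,0,0,0,0,0],[0,0,0,0,0,0],[0,0,0,0,0,0],[0,0,0,0,0,0],[0,0,0,0,0,0],[0,0,0,0,0,0]]' 0 25
```

```text
time_s: 3.8
ee_pos: [0.567, 0.1604, 0.2498]
eef_rot: [-3.139, -0.001, -0.262]
force: [5.8, 12.4, -4.3]
grip_width: 0.0399
grip_force: 25.0
```

The opening is 39.9 mm, so the button is pressed. I relieve the sideways force and slide gradually.

```bash
python3 -m jog '[[0,-0.1,0,0,0,0],[0,-0.1,0,0,0,0],[0.7,-0.1,0,0,0,0],[1.4,-0.1,0,0,0,0],[2,-0.1,0,0,0,0],[2,-0.1,0,0,0,0]]'; python3 d.py 0.06 .002 .07
```

```text
time_s: 4.4
ee_pos: [0.5869, 0.1555, 0.2498]
eef_rot: [-3.14, -0.001, -0.262]
force: [4.6, 7.6, -2.8]
grip_width: 0.0398
grip_force: 25.0
shift cm [ 3.94  0.19 -0.06] turn [-0.001 -0.001 -0.   ] 4.4 [0.2  0.59 1.49 0.   1.06 2.03] [ 4.6  7.6 -2.8]
```

```bash
python3 -m jog '[[0.8,-0.1,0,0,0,0],[1.6,-0.1,0,0,0,0],[2.4,-0.1,0,0,0,0],[3.2,-0.1,0,0,0,0],[3.8,-0.1,0,0,0,0],[4,-0.1,0,0,0,0],[4,-0.1,0,0,0,0],[4,-0.1,0,0,0,0]]'; python3 d.py 0.06 .002 .07
```

```text
time_s: 5.2
ee_pos: [0.6255, 0.1456, 0.2498]
eef_rot: [-3.141, -0.001, -0.262]
force: [2.1, -0.2, 1.3]
grip_width: 0.0397
grip_force: 25.0
shift cm [-0.04  0.24 -0.06] turn [-0.    -0.001 -0.   ] 5.2 [ 0.17  0.66  1.38 -0.    1.11  2.  ] [ 2.1 -0.2  1.3]
```

```bash
python3 -m jog '[[0,0,0,0,0,0],[0,0,0,0,0,0],[0,0,0,0,0,0],[0,0,0,0,0,0],[0,0,0,0,0,0],[0,0,0,0,0,0],[0,0,0,0,0,0],[0,0,0,0,0,0]]' 100
python3 -m jog '[[0,0,-2,0,0,0],[0,0,-5,0,0,0],[0,0,-9,0,0,0],[0,0,-13,0,0,0],[0,0,-15,0,0,0]]'
python3 -m jog '[[0,5,0,0,0,0],[0,10,0,0,0,0],[0,15,0,0,0,0],[0,20,0,0,0,0],[0,25,0,0,0,0],[0,30,0,0,0,0],[0,30,0,0,0,0],[0,30,0,0,0,0]]'
python3 - <<'E'
from h import *
c=ctrl.camera("top");s=ctrl.camera("side")
a=cv2.resize(c["img"][55:250,110:240],None,fx=3,fy=3,interpolation=2);b=cv2.resize(s["img"][155:300,110:260],None,fx=2.6,fy=2.6,interpolation=2)
b=cv2.copyMakeBorder(b,0,a.shape[0]-b.shape[0],0,0,0)
cv2.imwrite("pics/e.png",np.hstack([a,b]))
E
```

```text
time_s: 6.0
ee_pos: [0.6253, 0.1456, 0.2497]
eef_rot: [3.142, 0.0, -0.262]
force: [-0.5, -0.6, 0.1]
grip_width: 0.094
grip_force: 0.0
time_s: 6.5
ee_pos: [0.6252, 0.1456, 0.4038]
eef_rot: [-3.14, -0.004, -0.262]
force: [0.0, 0.3, 0.4]
grip_width: 0.0937
grip_force: 0.0
time_s: 7.3
ee_pos: [0.5473, -0.1448, 0.3998]
eef_rot: [-3.141, -0.0, -0.264]
force: [0.3, 0.2, -0.2]
grip_width: 0.0939
grip_force: 0.0
```

View pics/e.png

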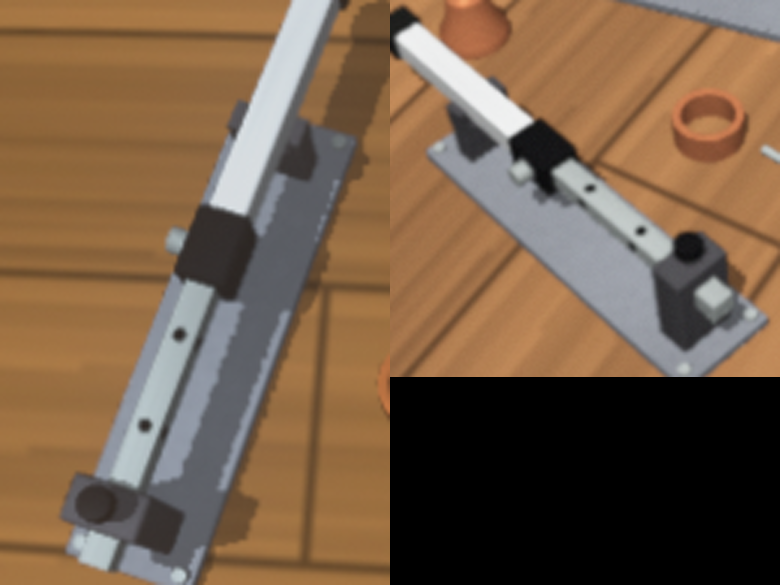

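Collar at about (216,247) in the left crop. Two holes are now bare and the button at (176,240) stands out as far as it did at the start. The gripper is clear of everything.

```bash
python3 -c "
from station import ctrl
print(ctrl.hand_in())"
```

```text
the job is handed in; nothing more can be done
None
```

The short leg's collar was squeezed, slid about 60 mm to hole 3 and released; the last picture shows its button out again. I left the other leg alone and handed in the job at about 7.5 s with the gripper clear; no verdict came back.

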